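# Hang the saddle stop on the rail and set its thumbscrew

## Robot

A 7-joint arm with a two-finger parallel gripper is mounted at the origin on the work surface; the furniture and walls round the work are solid. World frame = base frame: x ahead of the robot, y to its left, z up, the work surface at z = 0. Lengths are in m, angles in rad, forces in N, time in s.
With the tool pointing down it reaches from about 0.4 to 0.85 m from the base axis. Payload 6.9 kg.
Tool frame: the origin (TCP) lies midway between the tips of the shut fingers; the grasp point (between the pads) lies behind it (ctrl.pinch_z is the z of the grasp point in the tool frame, in m); z points along the fingers, y is the line along which they close (so a half turn about z gives the same grasp; the last joint's range is limited). The gripper opens to 85 mm and grips with 20 to 120 N. Pads are 22 mm wide; open, the fingers measure 114 mm over their backs; the gripper's body (76 mm by 85 mm) begins 54 mm behind the grasp point. The pads swing forward as they close: fully open they stand 13 mm farther back than shut.
Start: joints at [-1.139, 0.507, -0.238, 1.5, 0.126, 1.149, -0.155], TCP at [0.2, 0.592, 0.231] pointing down, gripper open.
Joint ranges: [-3.08, 3.08], [-0.24, 2.05], [-1.43, 1.35], [0, 2.5], [-1.52, 4.66], [0.17, 1.96], [-2.89, 2.89]. Speed limits (rad/s): [2.39, 2.39, 3.14, 3.14, 3.14, 3.14, 3.14].

## Interface

Orientations are given as a unit quaternion [w, x, y, z].
In Python, from station import ctrl, get_state, vision, ticket, models gives the robot as it stands. Calls block until the motion is done:
- ctrl.movep(position, orientation): joint-space move of the TCP to a pose.
- ctrl.movel(position, frame=None, max_speed=0.15): straight line of the TCP; frame=None keeps the orientation; max_speed is the mean speed in m/s.
- ctrl.set_joints(angles): joint-space move.
- ctrl.ungrasp() and ctrl.close_gripper(force=None): open the fingers fully, or close them until they stop; force is the grip in N (None keeps the last).
- ctrl.pause(seconds).
- ctrl.ik(position, orientation): joint angles nearest the present ones, or None.
- get_state(): the state.
- vision.grab_frame(name): name is "side" or "top"; returns (picture, depth): 384x512x3 uint8, blue, green, red; 384x512 float32, m along the optical axis (not along the pixel's ray), 0 where there is no reading.
- vision.camera_info(name): a dict with "mtx" (3x3 intrinsics, pixels), "dist_coeffs" ([k1, k2, p1, p2, k3] as OpenCV has them; the pictures are not rectified), "R" (3x3) and "t" (3): a world point X has camera coordinates R X + t. Camera axes: x right, y down, z forward; pixel columns grow to the right and rows downward; lengths in m; the calibration is good to about 2 mm. A picture is of the moment at which its call begins. camera_info takes no time and is no camera call.
A pose or a line that the arm cannot do raises ctrl.Unreachable and nothing moves.
- ticket.close_job(): hands the job in; it is judged then, once.
Trained networks look in the newest picture that a camera, given by its name, has taken for a name from the list of things; names that differ only in an ending like _2 or _b are one class to them, and where a whole thing is asked for, a point or a joint stands for the part that bears it (a point fixed in the world has none). Each returns a list of dicts, best first, with "p" (0 to 1); they miss things now and then, are a little off and sometimes report something else, mostly with a low value. They report only what shows in the picture. A call takes as long as a camera call. They do not tell look-alikes from the thing itself.
- models.recognise(camera, target): "point" ([column, row] in pixels, amid what is visible of it).
- models.masks_of(camera, target): "mask" (384x512 bool, what is visible of it) and "point" ([column, row] in pixels, amid what is visible of it).
The state is a dict: "time": time; "qpos": joint angles; "qd": joint speeds; "tau": joint torques, N m; "tcp_pos": TCP position; "eef_rot": TCP orientation; "contact_force": force on the tool from outside, world axes, zero at the start; "wrist_torque": the same for the moment, N m; "width": finger opening in m; "gripper_force": force on a finger pad.
Only numpy, scipy, OpenCV 4.12 (cv2) and the standard library are available. Lean on these libraries where they do the work, as an engineer would, in place of code of your own. Each camera call takes 0.05 s, during which the arm holds its last target. There are 200 camera calls.

## Task

Hang the loose saddle stop (the small inverted U with a wing thumbscrew on top) over the horizontal bar of the rail stand, anywhere on the free stretch beside the block at its end, pressed right down onto the bar. Only then turn its thumbscrew clockwise until it seats, pause there a moment, and back it off a quarter turn so that the stop can run freely. Finish while still holding the thumbscrew there, with the saddle down on the bar, and leave the gearhead, the bush and the tin lying about where they are.

Things in the scene. Friction and masses are not known exactly. Their poses are not given: they have to be found in the camera images.
- saddle: The loose saddle stop, bare aluminium, 0.2 to 0.35 kg with its screw: an inverted U, 70 mm long along its y, 38.6 mm wide across the cheeks along its x, 56 mm high, with lips that flare outwards at the foot (50 mm over them). Its slot runs along y, is 24 mm wide and open below, 46 mm deep; its flared mouth, the lowest 16 mm, widens to about 40 mm. Starts upright on the table on its lips, turned at random. Origin: centre of the underside, z up. Either way round fits the bar.
- saddle_seat (a point): Centre of the ceiling of the saddle's slot, 46 mm above the saddle's underside; lies on the bar's top face when the saddle is fully down. Axes as the saddle's.
- screw_grip (a point): Grip point on the axis of the dark steel wing thumbscrew that stands on top of the saddle, 26 mm above the saddle's top face (82.5 mm above its underside). The wing is a flat plate 46 mm long along this point's x, 10 mm thick along its y, from 12 mm below this point to 12 mm above, with a round hub and collar below it (24 mm across). The saddle may be lifted and carried by it: the screw turns only against a friction of 0.05 N m.
- screw (a joint): Angle (rad) by which the thumbscrew is backed off from its seat, relative to the saddle: 0 seated (a firm stop), growing anticlockwise seen from above, to 3.0 at most; starts between 0.5 and 1.1. At 0 the wing lies along the saddle's x (so wing yaw = saddle yaw + this angle). It does not rise or sink noticeably.
- rail: The fixed rail stand: base plate 80 x 300 x 12 mm, two posts, and on them a flat steel bar 20 mm wide (x), 290 mm long (y), 30 mm high, its top face 140 mm above the table, underside at 110 mm. An aluminium block 36 mm wide sits over the bar from y = +110 to +140 mm and stands 18 mm above it. The posts are 24 mm long along y, at y = -128 and +128 mm, 30 mm wide. Origin: centre of the underside of the base plate; the bar runs along y.
- rail_mid (a point): Point on the centre line of the bar's top face, about the middle of the free stretch: 140 mm above the table, at y = -20 mm of the rail stand. The bar's free stretch runs from y = -125 to +130 mm of this point. Axes as the rail stand's.
- gearhead_3: A loose gearhead in a bag, black cube-like housing with a yellow shaft cap, 80 x 61 x 60 mm, lying near the front middle. Origin: centre of its underside. Leave it alone.
- bush_1: A loose black plastic bush standing upright, 45 mm diameter, 88 mm high, at the back middle. Origin: centre of its underside. Leave it alone.
- grease_tin: A loose round white tin with a lid, 67 mm diameter, 36 mm high, at the left. Origin: centre of its underside. Leave it alone.
Things that resemble listed ones, but are neither listed nor needed, are in the scene too. Leave any blue or brown look-alike of the saddle alone.

How it is judged:
By the outcome, as a careful person would: the job done as asked, in the order asked, and still so for the second after the job is handed in, while the arm keeps its last pose, push and grip.
It also fails if it takes over 45 s, if anything falls off the work surface, if the arm or the gripper's body presses on something with over 40 N, if the wrist force passes 120 N, or if a joint passes its speed limit or range.

## Working session

There is one attempt and no reset: what is moved stays moved. The work goes in short steps, each a Python script; the robot and the scene stay as the last script left them, time stands still between calls to the robot, and variables do not carry over. Pictures are saved under pics/ and viewed, at most 10 in all, crops included, and the job is handed in when it is done.

```bash
mkdir -p pics; ls
python3 - <<'E'
from station import ctrl,get_state,vision,models
import cv2,numpy as np
for n in("side","top"):
    p,d=vision.grab_frame(n); cv2.imwrite(f"pics/{n}0.png",p); np.save(f"pics/{n}0d.npy",d)
    c=vision.camera_info(n); print(n,np.round(c["mtx"],1).tolist(),c["dist_coeffs"],np.round(c["R"],3).tolist(),np.round(c["t"],3).tolist())
    for t in("saddle","screw_grip","rail"):
        for r in models.masks_of(n,t): 
            print(t,round(r["p"],2),np.round(r["point"]),r["mask"].sum())
s=get_state();print(s["time"],s["tcp_pos"],s["eef_rot"],ctrl.pinch_z)
E
```

```text
pics
side [[482.9, 0.0, 257.2], [0.0, 482.9, 182.1], [0.0, 0.0, 1.0]] [0.05779948 0.         0.         0.         0.        ] [[-0.995, -0.097, 0.003], [-0.062, 0.618, -0.784], [0.074, -0.78, -0.621]] [0.608, 0.078, 1.703]
saddle 0.94 [267. 173.] 365
saddle 0.86 [303. 155.] 283
saddle 0.82 [275. 154.] 284
saddle 0.77 [235. 159.] 282
saddle 0.72 [281. 135.] 261
screw_grip 0.54 [283. 128.] 75
screw_grip 0.44 [233. 152.] 75
rail 0.62 [265. 238.] 2088
top [[392.8, 0.0, 256.6], [0.0, 392.8, 198.9], [0.0, 0.0, 1.0]] [-0.03903467  0.          0.          0.          0.        ] [[-0.001, -1.0, 0.021], [-0.996, -0.001, -0.091], [0.091, -0.021, -0.996]] [0.067, 0.606, 1.496]
saddle 0.73 [326. 209.] 225
saddle 0.72 [294. 202.] 231
saddle 0.65 [311. 172.] 230
saddle 0.58 [328. 236.] 229
saddle 0.54 [362. 210.] 248
screw_grip 0.54 [362. 212.] 54
screw_grip 0.52 [328. 238.] 33
screw_grip 0.49 [328. 207.] 48
screw_grip 0.41 [312. 173.] 60
rail 0.62 [210. 210.] 1597
0.4 [0.20003546 0.59202811 0.2311292 ] [-2.47870598e-05  1.62182496e-01  9.86760766e-01 -1.68951792e-04] -0.0187
```

Run:
```python
import cv2,numpy as np
s=cv2.imread("pics/side0.png");t=cv2.imread("pics/top0.png")
a=cv2.resize(s[110:290,190:350],(533,600),interpolation=cv2.INTER_CUBIC)
cv2.imwrite("pics/sc.png",np.hstack([cv2.resize(s[115:195,210:320],(800,582//1)[:2],interpolation=cv2.INTER_CUBIC)]))
b=cv2.resize(t[130:280,180:390],(800,571),interpolation=cv2.INTER_CUBIC);cv2.imwrite("pics/tc.png",b)
```

```text
(no output)
```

View pics/side0.png

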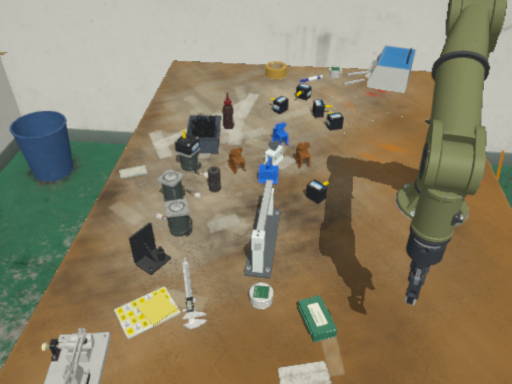

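View pics/sc.png

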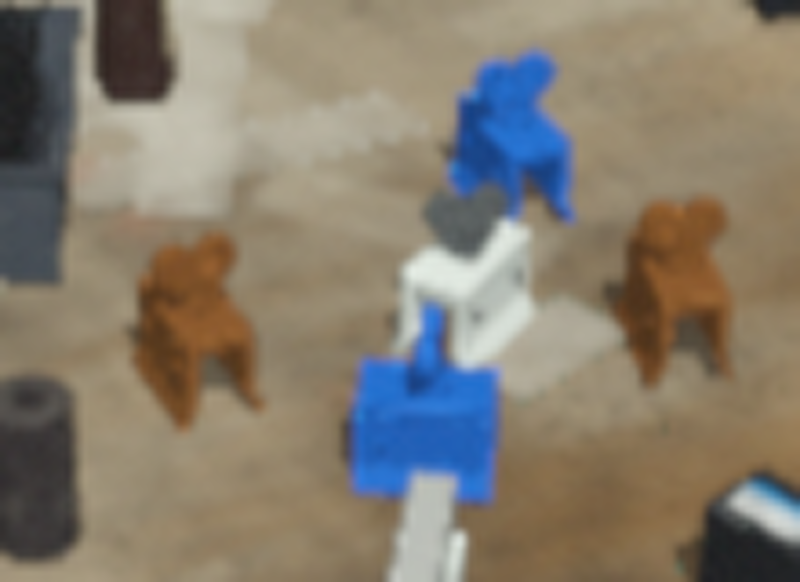

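View pics/tc.png

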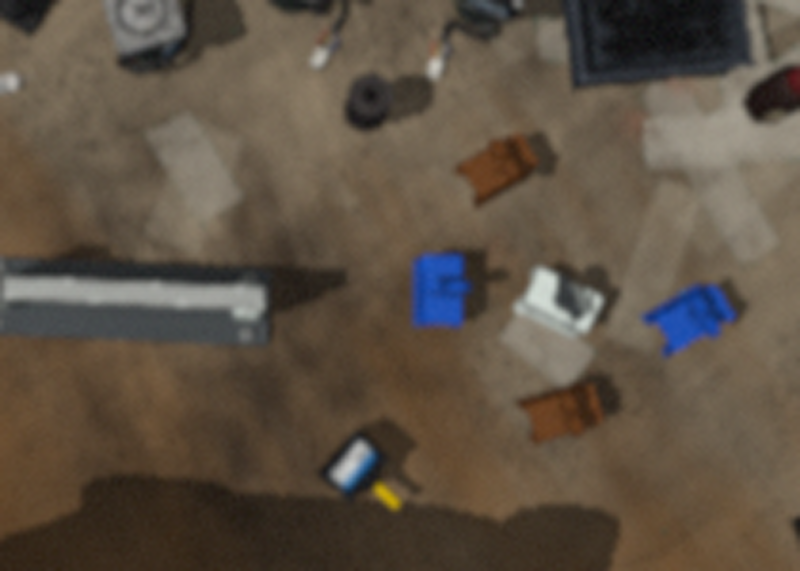

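Candidates: the bare aluminium U with the dark wing (side ~(275,154), top ~(326,209)), two blue ones (side (267,173) and (281,135)) and two brown ones (side (303,155) and (235,159)). Only the aluminium one matches the description, and the crop confirms it. Next I measure it and the rail.

```bash
cat > h.py <<'E'
import cv2,numpy as np
from station import ctrl,get_state,vision,models
def cloud(n,d,mask=None):
    c=vision.camera_info(n);K=np.array(c["mtx"]);D=np.array(c["dist_coeffs"]);R=np.array(c["R"]);t=np.array(c["t"])
    v,u=np.nonzero((d>0) if mask is None else (d>0)&mask)
    xy=cv2.undistortPoints(np.c_[u,v].astype(float)[:,None],K,D)[:,0]
    z=d[v,u]; return (np.c_[xy*z[:,None],z]-t)@R,u,v
def proj(n,X):
    c=vision.camera_info(n);return cv2.projectPoints(np.atleast_2d(X).astype(float),cv2.Rodrigues(np.array(c["R"]))[0],np.array(c["t"]),np.array(c["mtx"]),np.array(c["dist_coeffs"]))[0][:,0]
E
python3 - <<'E'
from h import *
np.set_printoptions(precision=4,suppress=True)
for n in("side","top"):
    p=cv2.imread(f"pics/{n}0.png");d=np.load(f"pics/{n}0d.npy");hsv=cv2.cvtColor(p,cv2.COLOR_BGR2HSV)
    X,u,v=cloud(n,d);S=hsv[v,u]
    # table check
    a=(abs(X[:,0]-.62)<.25)&(abs(X[:,1])<.4);print(n,"table z",np.median(X[a&(X[:,2]<.02)][:,2]))
    # rail bar
    c0=cloud(n,d,(np.indices(d.shape)[1]==(265 if n=="side" else 210))&(np.indices(d.shape)[0]==(215 if n=="side" else 207)))[0];print("railpt",c0)
    b=(X[:,2]>.125)&(X[:,2]<.175)&(np.hypot(X[:,0]-c0[0,0],X[:,1]-c0[0,1])<.25)&(S[:,1]<90)
    for lo,hi in((.125,.15),(.15,.175)):
        q=X[b&(X[:,2]>lo)&(X[:,2]<=hi)]
        if len(q)>5:
            w=np.polyfit(q[:,1],q[:,0],1);print("bar",lo,len(q),q.mean(0),q.min(0),q.max(0),"x=a*y+b",w)
    # saddle
    pt=(275,154) if n=="side" else (326,209)
    near=(abs(u-pt[0])<25)&(abs(v-pt[1])<30)&(S[:,1]<75)
    for lo,hi in((.045,.062),(.066,.12)):
        q=X[near&(X[:,2]>lo)&(X[:,2]<hi)]
        if len(q)>4:
            r=cv2.minAreaRect(q[:,:2].astype(np.float32));print("sad",lo,len(q),q.mean(0),r,q.min(0),q.max(0))
E
```

```text
side table z -0.0005529253651294266
railpt [[0.5619 0.2669 0.1391]]
bar 0.125 437 [0.5676 0.2532 0.138 ] [0.5521 0.0892 0.1254] [0.5895 0.3904 0.15  ] x=a*y+b [0.0417 0.557 ]
bar 0.15 109 [0.573  0.3687 0.1561] [0.5559 0.3478 0.1505] [0.5909 0.3825 0.1627] x=a*y+b [-0.0217  0.581 ]
sad 0.045 102 [ 0.5664 -0.1917  0.0531] ((0.564741849899292, -0.2013906091451645), (0.07476837933063507, 0.042732998728752136), 63.23936462402344) [ 0.5356 -0.235   0.0454] [ 0.5984 -0.1605  0.0615]
sad 0.066 70 [ 0.5661 -0.205   0.0814] ((0.5449012517929077, -0.2631416916847229), (0.1675502359867096, 0.03557630628347397), 70.12538146972656) [ 0.5277 -0.346   0.0663] [ 0.5889 -0.1855  0.1013]
top table z -0.00010649316112844166
railpt [[0.5663 0.2367 0.1406]]
bar 0.125 429 [0.5694 0.2308 0.1393] [0.5556 0.101  0.1251] [0.5921 0.388  0.1497] x=a*y+b [0.0406 0.5601]
bar 0.15 89 [0.576  0.3671 0.1575] [0.558  0.3517 0.1504] [0.5936 0.3837 0.1667] x=a*y+b [-0.0399  0.5906]
sad 0.045 141 [ 0.5686 -0.1987  0.055 ] ((0.5685035586357117, -0.20188650488853455), (0.07007249444723129, 0.037640661001205444), 63.97823715209961) [ 0.5384 -0.2378  0.0456] [ 0.5999 -0.1635  0.0617]
sad 0.066 50 [ 0.5682 -0.2005  0.0876] ((0.5680652856826782, -0.2000194787979126), (0.046385303139686584, 0.01306244358420372), 21.677345275878906) [ 0.5479 -0.2127  0.0712] [ 0.5892 -0.1894  0.0971]
```

```bash
cat >> h.py <<'E'
def Q(deg): # tool down, tool x at yaw deg
    a=np.radians(deg)/2; return [0,np.cos(a),np.sin(a),0]
S=np.array([.5680,-.2010]); W=21.7; RAIL=-2.35; M=np.array([.5680,.223])
E
python3 - <<'E'
from h import *
np.set_printoptions(precision=3,suppress=True)
for off in(0,180,-180):
    for P,z,y in((S,.30,W),(S,.0715,W),(M,.30,45.3),(M,.166,45.3),(M,.166,-8),(M,.166,87.6)):
        print(off,y,ctrl.ik([*P,z],Q(y+off)))
E
```

```text
0 21.7 [-0.09   0.487  0.655  1.451 -0.3    1.304 -0.605]
0 21.7 [-0.05   0.709  0.587  1.764 -0.512  0.827 -0.41 ]
0 45.3 [-0.616  0.452  0.33   1.428 -0.148  1.286 -1.055]
0 45.3 [-0.612  0.555  0.321  1.639 -0.202  0.98  -1.003]
0 -8 [-0.731  0.588  0.527  1.641 -0.337  1.005 -1.806]
0 87.6 [-0.5    0.539  0.137  1.638 -0.085  0.97  -0.376]
180 21.7 [ 0.087  0.44   0.343  1.449 -0.15   1.278  2.393]
180 21.7 [ 0.367  0.633 -0.109  1.758  0.094  0.756  2.161]
180 45.3 [-0.173  0.453 -0.394  1.421  0.175  1.302  1.784]
180 45.3 [-0.15   0.56  -0.428  1.633  0.264  1.006  1.699]
180 -8 [-0.29   0.539 -0.199  1.635  0.123  0.98   0.901]
180 87.6 [-0.039  0.592 -0.62   1.631  0.385  1.043  2.325]
-180 21.7 [ 0.087  0.44   0.343  1.449 -0.15   1.278  2.393]
-180 21.7 [ 0.367  0.633 -0.109  1.758  0.094  0.756  2.161]
-180 45.3 [-0.173  0.453 -0.394  1.421  0.175  1.302  1.784]
-180 45.3 [-0.15   0.56  -0.428  1.633  0.264  1.006  1.699]
-180 -8 [-0.29   0.539 -0.199  1.635  0.123  0.98   0.901]
-180 87.6 [-0.039  0.592 -0.62   1.631  0.385  1.043  2.325]
```

Run:
```python
from h import *
np.set_printoptions(precision=4,suppress=True)
ctrl.movep([*M,.32],Q(35)); ctrl.movep([*S,.20],Q(W))
ctrl.movel([*S,.0725]); s=get_state();print(s["time"],s["tcp_pos"],s["contact_force"])
ctrl.close_gripper(60); s=get_state();print(s["time"],s["width"],s["gripper_force"],s["contact_force"])
ctrl.movel([*S,.28],max_speed=.2); s=get_state();print(s["time"],s["width"],s["gripper_force"],s["contact_force"],s["tcp_pos"])
ctrl.movep([*M,.28],Q(W+23.65)); s=get_state();print(s["time"],s["qpos"],s["tcp_pos"],s["contact_force"])
for n in("side","top"):
    p,d=vision.grab_frame(n);cv2.imwrite(f"pics/{n}1.png",p);np.save(f"pics/{n}1d.npy",d)
    X,u,v=cloud(n,d); g=proj(n,[*M,.26])[0]; print(n,g)
    near=np.hypot(X[:,0]-M[0],X[:,1]-M[1])<.07
    for lo in np.arange(.15,.3,.01):
        q=X[near&(X[:,2]>lo)&(X[:,2]<lo+.01)]
        if len(q)>5: print(round(lo,3),len(q),q.mean(0)[:2],q.min(0)[:2],q.max(0)[:2])
    c=g.astype(int); cv2.imwrite(f"pics/{n}1c.png",cv2.resize(p[c[1]-35:c[1]+45,c[0]-50:c[0]+50],(500,400),interpolation=cv2.INTER_CUBIC))
cv2.imwrite("pics/c1.png",np.vstack([cv2.resize(cv2.imread(f"pics/{n}1c.png"),(375,300)) for n in("side","top")]))
```

```text
4.925 [ 0.5686 -0.2012  0.0734] [-0.5097 -0.5531 -0.9047]
5.6333 0.0106073854423137 58.618093729019165 [ 1.4851 -0.2468  1.8202]
6.825 0.010645300153438817 58.631694316864014 [-0.4381  0.7215 -2.7268] [ 0.5674 -0.2005  0.2787]
8.3917 [-0.6728  0.4746  0.4304  1.4658 -0.2014  1.2449 -1.0023] [0.5687 0.2209 0.2802] [-0.6819 -0.5699 -2.4813]
side [264.719  174.0646]
0.2 12 [0.5491 0.2317] [0.5418 0.1868] [0.591  0.2535]
0.21 38 [0.5563 0.2267] [0.542  0.1848] [0.5924 0.2558]
0.22 20 [0.5659 0.2466] [0.5475 0.1992] [0.5878 0.261 ]
0.23 20 [0.5674 0.249 ] [0.5473 0.2079] [0.5878 0.2589]
0.24 27 [0.563  0.2432] [0.545  0.1951] [0.5885 0.2556]
0.25 48 [0.5637 0.2416] [0.5473 0.1954] [0.585  0.2566]
0.26 115 [0.5659 0.2335] [0.5475 0.1901] [0.5863 0.2577]
0.27 13 [0.5665 0.2277] [0.5558 0.2182] [0.5753 0.2332]
0.28 30 [0.568  0.2309] [0.5484 0.2045] [0.5839 0.2382]
0.29 44 [0.5687 0.23  ] [0.5486 0.2066] [0.5839 0.2417]
top [210.6483 203.9242]
0.21 6 [0.5611 0.1894] [0.5442 0.1857] [0.5918 0.1922]
0.25 7 [0.5689 0.1889] [0.5518 0.186 ] [0.5875 0.1926]
0.26 24 [0.5711 0.1892] [0.5512 0.1857] [0.5871 0.1924]
```

View pics/c1.png

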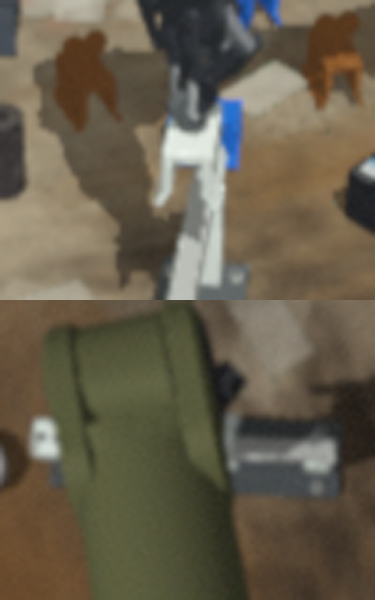

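Run:
```python
from h import *
d=np.load("pics/side1d.npy");X,u,v=cloud("side",d)
q=X[(np.hypot(X[:,0]-M[0],X[:,1]-.222)<.06)&(X[:,2]>.255)&(X[:,2]<.27)]
print(len(q),cv2.minAreaRect(q[:,:2].astype(np.float32)))
f=X[(abs(X[:,0]-M[0])<.025)&(X[:,1]>.243)&(X[:,1]<.27)&(X[:,2]>.217)&(X[:,2]<.258)]
print(len(f),np.polyfit(f[:,0],f[:,1],1),f.mean(0), np.degrees(np.arctan(np.polyfit(f[:,0],f[:,1],1)[0])))
l=[ (round(y,3),len(k),k[:,0].min(),k[:,0].max()) for y in np.arange(.195,.26,.01) for k in [q[abs(q[:,1]-y)<.005]] if len(k)]
for r in l:print(r)
```

```text
149 ((0.56679368019104, 0.22372432053089142), (0.06776232272386551, 0.03844020515680313), 89.07630157470703)
77 [-0.01761898  0.26290872] [0.56745727 0.2529107  0.23950527] -1.0093887693854036
(np.float64(0.195), 4, np.float64(0.5487046851044708), np.float64(0.551499819461562))
(np.float64(0.205), 8, np.float64(0.5480480429021871), np.float64(0.556806438026223))
(np.float64(0.215), 12, np.float64(0.5473938284330987), np.float64(0.585826646273233))
(np.float64(0.225), 30, np.float64(0.5494134856715988), np.float64(0.5849486986611067))
(np.float64(0.235), 32, np.float64(0.5487464264038413), np.float64(0.5862507613108554))
(np.float64(0.245), 28, np.float64(0.5506329196921729), np.float64(0.5857195924853683))
(np.float64(0.255), 35, np.float64(0.5501033535262381), np.float64(0.5850244294858731))
```

Run:
```python
from h import *
np.set_printoptions(precision=4,suppress=True)
q=Q(W+22.65)
ctrl.movel([*M,.217],frame=q); ctrl.pause(.2); f0=get_state()["contact_force"];print(f0)
for z in (.205,.195,.185,.177,.172,.168,.166,.164,.162):
    ctrl.movel([*M,z],max_speed=.05); s=get_state();f=np.array(s["contact_force"])-f0
    print(z,round(s["time"],2),s["tcp_pos"],f,np.round(s["wrist_torque"],2),round(s["width"],4))
    if f[2]>12 or np.hypot(f[0],f[1])>15: break
p,d=vision.grab_frame("side");cv2.imwrite("pics/side2.png",p);X,u,v=cloud("side",d)
near=X[(np.hypot(X[:,0]-M[0],X[:,1]-.222)<.06)&(X[:,2]>.143)&(X[:,2]<.158)];print(len(near),np.median(near[:,2]),cv2.minAreaRect(near[:,:2].astype(np.float32)))
cv2.imwrite("pics/s2c.png",cv2.resize(p[150:270,205:325],(600,600),interpolation=cv2.INTER_CUBIC))
```

```text
[ 0.0999 -0.4601 -2.505 ]
0.205 9.65 [0.5677 0.223  0.2045] [-0.1714  0.3492  0.1775] [-0.01 -0.02  0.03] 0.0103
0.195 10.0 [0.5677 0.2229 0.1945] [ 0.0649  0.8388 -0.0171] [-0.02 -0.04 -0.  ] 0.0107
0.185 10.35 [0.5677 0.2229 0.1845] [ 0.6068  0.7007 -0.5423] [ 0.01  0.04 -0.02] 0.0105
0.177 10.66 [0.5677 0.2229 0.1765] [0.0966 0.5683 0.3222] [-0.02  0.02 -0.  ] 0.0104
0.172 10.91 [0.5678 0.223  0.1716] [ 0.6739  0.989  -0.0928] [-0.01 -0.05 -0.03] 0.0104
0.168 11.16 [0.5678 0.223  0.1677] [-0.3387  0.8266  0.0732] [ 0.01 -0.02 -0.07] 0.0108
0.166 11.41 [0.5684 0.2229 0.1668] [-1.1844  0.0979  5.9483] [-0.18  0.33  0.01] 0.0105
0.164 11.66 [0.5686 0.2229 0.1665] [-4.954  -1.4089 18.9707] [-0.42  1.22 -0.03] 0.0106
141 0.14871546428533128 ((0.5666031241416931, 0.22731368243694305), (0.07787685096263885, 0.03817113861441612), 86.22434997558594)
```

View pics/s2c.png

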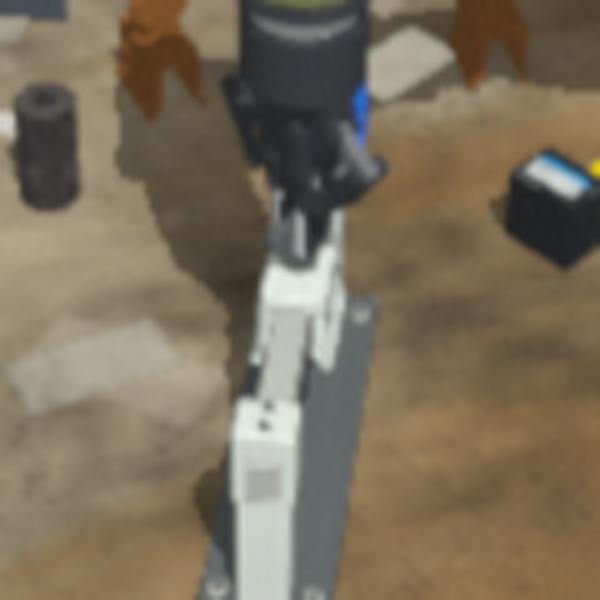

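Run:
```python
from h import *
np.set_printoptions(precision=3,suppress=True)
y0=W+22.65; x=[.568,.223,.1655]
ctrl.movel(x,frame=Q(y0)); t0=get_state()["wrist_torque"][2]
y=y0
while y>-16:
    y-= 8 if y>12 else 2
    ctrl.movel(x,frame=Q(y)); s=get_state(); r=s["eef_rot"]
    print(round(y,1),round(s["time"],2),"act",round(2*np.degrees(np.arctan2(r[2],r[1])),2),s["tcp_pos"],np.array(s["contact_force"]),np.array(s["wrist_torque"]))
    if abs(s["wrist_torque"][2])>.6: break
ctrl.pause(.6); s=get_state();print(s["time"],s["wrist_torque"],s["width"])
```

```text
36.3 12.25 act 36.3 [0.569 0.223 0.167] [-2.393 -1.559  9.342] [-0.242  0.633 -0.025]
28.3 12.54 act 28.3 [0.569 0.223 0.167] [-2.781 -0.29   9.641] [-0.263  0.624 -0.087]
20.3 12.83 act 20.3 [0.569 0.223 0.167] [-3.777 -0.843 10.49 ] [-0.235  0.546 -0.105]
12.3 13.12 act 12.3 [0.569 0.223 0.167] [-1.785 -1.654  9.503] [-0.216  0.602 -0.05 ]
4.3 13.42 act 4.3 [0.569 0.223 0.167] [-3.005 -1.089 10.587] [-0.239  0.585 -0.028]
2.3 13.67 act 2.32 [0.569 0.223 0.167] [-2.802 -0.96   9.455] [-0.215  0.617 -0.047]
0.3 13.92 act 0.32 [0.569 0.223 0.167] [-2.44  -1.175 10.281] [-0.22   0.564 -0.038]
-1.7 14.17 act -1.68 [0.569 0.223 0.167] [-2.505 -0.293  9.111] [-0.287  0.607 -0.049]
-3.7 14.42 act -3.66 [0.569 0.223 0.167] [-2.706 -0.828 10.456] [-0.235  0.607  0.014]
-5.7 14.67 act -5.66 [0.569 0.223 0.167] [-1.704 -0.546  9.465] [-0.163  0.492  0.039]
-7.7 14.92 act -7.65 [0.569 0.223 0.167] [-2.124 -1.24   9.102] [-0.139  0.42   0.041]
-9.7 15.17 act -9.64 [0.569 0.223 0.167] [-1.787 -1.206  8.787] [-0.152  0.399  0.168]
-11.7 15.42 act -11.62 [0.569 0.223 0.167] [-1.448 -0.646  8.874] [-0.151  0.267  0.234]
-13.7 15.67 act -13.57 [0.569 0.223 0.167] [-1.202 -1.39   8.344] [-0.182  0.344  0.65 ]
16.2667 [-0.196  0.215  0.637] 0.010444219080272427
```

```bash
cat >> h.py <<'E'
def syaw(tag):
    p,d=vision.grab_frame("side");cv2.imwrite(f"pics/{tag}.png",p);X,u,v=cloud("side",d)
    q=X[(np.hypot(X[:,0]-M[0],X[:,1]-.222)<.05)&(X[:,2]>.144)&(X[:,2]<.158)]
    # left and right cheek edges of the top face, row by row in y
    E=[]
    for f in (np.min,np.max):
        P=[(y,f(k[:,0])) for y in np.arange(.19,.26,.006) for k in [q[abs(q[:,1]-y)<.003]] if len(k)>3]
        P=np.array(P); E.append((len(P),-np.degrees(np.arctan(np.polyfit(P[:,0],P[:,1],1)[0]))))
    f=X[(abs(X[:,0]-M[0])<.025)&(X[:,1]>.24)&(X[:,1]<.27)&(X[:,2]>.142)&(X[:,2]<.152)]
    print(tag,np.round(E,1).tolist(),np.median(q[:,2]),"front",len(f),np.degrees(np.arctan(np.polyfit(f[:,0],f[:,1],1)[0])),"rect",cv2.minAreaRect(q[:,:2].astype(np.float32)))
E
python3 - <<'E'
from h import *
np.set_printoptions(precision=3,suppress=True)
syaw("seat")
y=-13.7;x=[.568,.223,.1655]
for yy in (-8,-2,10,25,40,55,70,82):
    ctrl.movel(x,frame=Q(yy)); s=get_state(); print(yy,round(s["time"],2),s["contact_force"],s["wrist_torque"],s["tcp_pos"],round(s["width"],4))
syaw("back1")
E
```

```text
seat [[8.0, -7.4], [8.0, -3.8]] 0.1486146405067772 front 58 -3.0243426805388447 rect ((0.5674542784690857, 0.22801953554153442), (0.06273771077394485, 0.03823450580239296), 83.7224349975586)
-8 16.57 [-0.413 -0.82   8.152] [-0.078  0.158  0.197] [0.569 0.223 0.167] 0.0102
-2 16.82 [-0.625 -0.891  8.523] [-0.092  0.158  0.06 ] [0.569 0.223 0.167] 0.0106
10 17.18 [0.319 0.337 8.163] [-0.112  0.157  0.01 ] [0.569 0.223 0.167] 0.0102
25 17.59 [-0.688 -0.753  8.023] [ 0.014  0.201 -0.04 ] [0.569 0.223 0.167] 0.0104
40 18.0 [-1.044 -0.3    7.483] [-0.073  0.233  0.116] [0.569 0.223 0.167] 0.0106
55 18.41 [-0.521 -0.029  8.498] [-0.128  0.273  0.07 ] [0.569 0.223 0.167] 0.0108
70 18.82 [-1.515 -0.644  9.06 ] [-0.075  0.305  0.024] [0.569 0.223 0.167] 0.0103
82 19.18 [-1.894 -1.287  8.457] [-0.084  0.356  0.093] [0.569 0.223 0.167] 0.0103
back1 [[10.0, -5.6], [10.0, -6.4]] 0.148654996038141 front 60 -2.1414440722975154 rect ((0.5673305988311768, 0.22522982954978943), (0.0708274394273758, 0.03867735713720322), 83.6115951538086)
```

Run:
```python
from h import *
np.set_printoptions(precision=3,suppress=True)
x=[.568,.223,.1655]
ctrl.movel(x,frame=Q(84.5)); ctrl.pause(.3); s=get_state(); r=s["eef_rot"];print(s["time"],2*np.degrees(np.arctan2(r[2],r[1])),s["contact_force"],s["wrist_torque"],s["tcp_pos"],s["width"])
syaw("fin"); syaw("fin2")
p=cv2.imread("pics/fin.png");cv2.imwrite("pics/finc.png",cv2.resize(p[165:245,225:305],(600,600),interpolation=cv2.INTER_CUBIC))
```

```text
19.775 84.49899753136421 [-1.882 -0.157  8.146] [-0.165  0.312  0.002] [0.569 0.223 0.167] 0.010503756076501345
fin [[10.0, -4.5], [10.0, -3.2]] 0.1485213869875568 front 64 -5.837446037242698 rect ((0.5677960515022278, 0.22618870437145233), (0.07342138141393661, 0.038837119936943054), 85.81124114990234)
fin2 [[11.0, -6.8], [11.0, -5.0]] 0.14902857603780412 front 63 -0.9621008965329937 rect ((0.5671122670173645, 0.2257268726825714), (0.06754782795906067, 0.038754336535930634), 84.7169418334961)
```

View pics/finc.png

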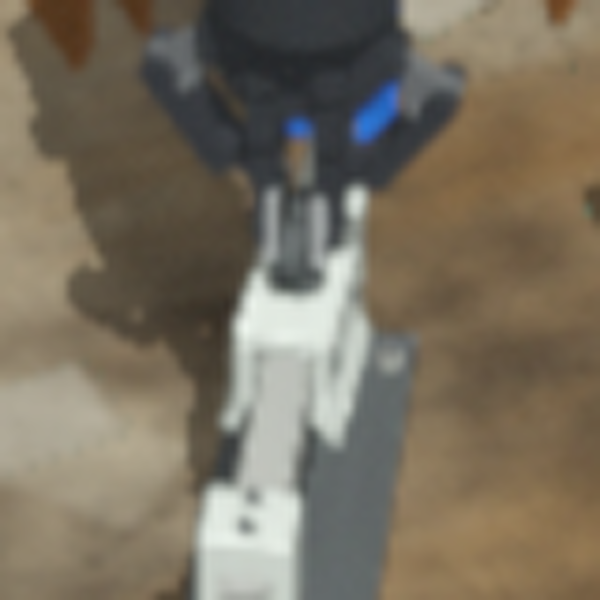

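The crop shows the saddle straddling the bar and fully down. Its top face reads about 149 mm, against 150 mm expected. The wing is still gripped and lies nearly along the bar, a quarter turn from its seat.

```bash
python3 -c "
from station import ticket;print(ticket.close_job())"
```

```text
the job is handed in; nothing more can be done
None
```

I hung the saddle stop on the bar and pressed it down, seated the thumbscrew clockwise, paused, backed it off about a quarter turn (judged from the wrist angle to within a few degrees), and handed the job in at about 20 s, still holding the thumbscrew.

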